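Return the spatula to the sliding tool rack and hold its locking plunger out

TASK

Take the flat spatula out of the wooden stand and slide it blade down, edgewise, all the way into the empty slot of the tool rack, and let go of it there. Then pull the black knob of the rack's spring plunger fully up, so that its pin is clear of the hole in the rail, and finish while still holding it up between the fingers, so that I can slide the rack away. Leave the parked scoop and the glassware where they are.

Things in the scene. Friction and masses are not known exactly. Their poses are not given: they have to be found in the camera images.
- spatula: Flat steel spatula, wooden handle, 150 mm long, about 90 g. Origin: middle of the blade's end edge; z up the blade to the handle, x along the blade's width, y normal to its faces. Blade 40 (x) x 3 mm (y), z 0 to 75 mm; rectangular handle 22 (x) x 16 mm (y), z 75 to 150 mm. Starts upright in the stand, blade down, its end 10 mm above the bench. May go into the slot either face round.
- stand: Low dark wooden block on the bench, fixed, 90 x 70 x 45 mm (x, y, z), with one slot 46 mm (x) by 6 mm (y), 35 mm deep, in which the spatula starts. Origin: centre of its underside, z up.
- slot_mouth (a point): Centre of the empty slot's mouth, in the top of its wooden block, 82 mm above the bench. z up; slot 46 mm long (x), 7 mm wide (y), 2 mm chamfer, 40 mm deep. Block 70 (x) x 46 (y) x 50 mm. A spatula fully home stands 110 mm out of it. A like block 95 mm away along y, on either side, holds the scoop.
- rack: Tool rack, fixed: aluminium rail 90 x 310 x 20 mm (x, y, z), grey carriage plate on it (top at 32 mm) with two wooden slot blocks centred at y = -10 and +85 mm, and a dark steel bracket arm (top at 60 mm, 50 mm wide) at the -y end with the spring plunger at y = -135 mm. Origin: on the bench, 20 mm to +y of the rail's middle. x across the rail, y along it (slot x, y parallel), z up.
- plunger (a joint): Lift of the spring plunger, in m: 0 = pin in its hole (as at the start), 0.018 = pulled fully up against its stop. The pin sits 10 mm deep in the hole. The spring pulls it back down with about 5 N at 0, rising to about 12 N at full lift, and it snaps back when let go.
- knob_mid (a point): Middle of the plunger's black knob: an upright cylinder 26 mm in diameter and 38 mm high, so 19 mm of it lies above and 19 mm below this point. At rest its underside is 66 mm above the bench, 6 mm above the bracket arm. It is pulled straight up, 18 mm; it moves with the plunger.
- pin_tip (a point): Lower end of the plunger's 10 mm thick steel pin, 75 mm below knob_mid. Moves with the plunger.
- seat_hole (a point): Centre of the mouth of the pin's hole, in the top face of the rail, 20 mm above the bench.
- scoop: Bystander: a scoop parked in the rack's other slot, with a round black handle 16 mm in diameter whose top is 154 mm above the bench. Origin: middle of its lower end edge. To be left in place.
- flask: Bystander: stoppered glass conical flask, 84 mm wide, 139 mm high. Origin: centre of its underside.
- reagent: Bystander: brown glass bottle, 64 mm wide, 130 mm high. Origin: centre of its underside.
- tube_rack: Bystander: wooden test tube rack with tubes, 60 x 200 x 130 mm. Origin: centre of its underside.
Not all that is in view belongs to the job. Leave any red look-alike of the spatula alone.

How it is judged:
By the outcome, as a careful person would: the job done as asked, in the order asked, and still so for the second after the job is handed in, while the arm keeps its last pose, push and grip.
It also fails if it takes over 58 s, if anything falls off the work surface, if the arm or the gripper's body presses on something with over 40 N, if the wrist force passes 120 N, or if a joint passes its speed limit or range.

ROBOT

A 7-joint arm with a two-finger parallel gripper is mounted at the origin on the work surface. World frame = base frame: x ahead of the robot, y to its left, z up, the work surface at z = 0. Lengths are in m, angles in rad, forces in N, time in s.
With the tool pointing down it reaches from about 0.4 to 0.9 m from the base axis. Payload 5.5 kg.
Tool frame: the origin (TCP) lies at the very end of the fingers, on their centre line; the grasp point (between the pads) lies 19 mm behind it (bot.pinch_z is the distance from the TCP to the grasp point, in m); z points along the fingers, y is the line along which they close (so a half turn about z gives the same grasp; the last joint's range is limited). The gripper opens to 85 mm and grips with 20 to 120 N. Pads are 22 mm wide; open, the fingers measure 114 mm over their backs; the gripper's body (76 mm by 85 mm) begins 54 mm behind the grasp point. The pads swing forward as they close: fully open they stand 13 mm farther back than shut.
Start: joints at [-1.017, 0.501, -0.427, 1.55, 0.221, 1.138, -0.21], TCP at [0.186, 0.623, 0.231] pointing down, gripper open.
Joint ranges: [-2.88, 2.88], [-0.31, 2.03], [-1.54, 1.56], [0.2, 2.42], [-1.41, 4.55], [0.19, 2.02], [-2.57, 2.57]. Speed limits (rad/s): [2.57, 2.57, 3.14, 3.14, 3.14, 3.14, 3.14].

INTERFACE

Orientations are given as a rotation vector (axis times angle).
In Python, from workcell import bot, cams, job, outline_of, spot_point gives the robot as it stands. The module is installed in compiled form; this text tells all that it offers.
- The arm moves only by the tool drive_tool, never from a script. Its argument "increments" is a list of rows, each a list of 3 entries, a list of its own where there are three numbers: the finger opening in m, from 0 to 0.0854, then the shift along the tool's x, y, z in m, then the turn about the tool's z in degrees. A call has 1 to 10 rows; each row shifts and turns the commanded pose from where the row before left it, along the tool's axes as they then stand; what a row does not reach is not made up. A row lasts 1/8 s, in which the tool goes at most 62.5 mm and 10.7 degrees, less where a joint would pass 70% of its speed; a pose out of reach is approached as far as the arm can. A call is refused whole if a number of a shift passes 0.0625 or a number of a turn 10.7, either way. A call with a gripper value outside its range is refused whole. The fingers move at their own pace and stop on an object; "force" is the grip in N (left out, the last holds). Time passes only in rows, so rows that do not move let the fingers close. It gives the time, the measured TCP pose, the force, the opening and the grip force at its end, in the units of the state.
- bot.read_state(): the state, without advancing time (a new reading comes with each control period).
- cams.capture(name): name is "side" or "top" or "wrist"; returns a dict with "pixels" (480x640x3 uint8, red, green, blue), "fx", "fy", "cx", "cy" (pixels), "eye" and "orientation" of the camera in the world; the wrist camera has in their place "mount" (4x4, takes a point from camera to tool coordinates, whose origin is the TCP and whose axes are the flange's). Camera axes: x right, y up, looking along -z (the intrinsics and any distortion apply to the point x, -y, -z); pixel columns grow to the right and rows downward; lengths in m; the calibration is good to about 2 mm. A picture is of the moment at which its call begins: read the wrist's pose just before it. There is no depth.
- job.close_job(): hands the job in; it is judged then, once.
Trained networks look in the newest picture that a camera, given by its name, has taken for a name from the list of things; names that differ only in an ending like _2 or _b are one class to them, and where a whole thing is asked for, a point or a joint stands for the part that bears it (a point fixed in the world has none). Each returns a list of dicts, best first, with "score" (0 to 1); they miss things now and then, are a little off and sometimes report something else, mostly with a low value. They report only what shows in the picture. A call takes as long as a camera call. They do not tell look-alikes from the thing itself.
- outline_of(name, camera): "pixels" (480x640 bool, what is visible of it) and "bbox" ([left, top, right, bottom] in pixels, round what is visible of it).
- spot_point(name, camera): "at" ([row, column] in pixels: a listed point, or the origin of a listed thing).
The state is a dict: "time": time; "joint_positions": joint angles; "qvel": joint speeds; "effort": joint torques, N m; "position": TCP position; "ee_rot": TCP orientation; "wrist_force": force on the tool from outside, world axes, zero at the start; "moment": the same for the moment, N m; "finger_gap": opening from 0.0 (shut) to 1.0 (fully open); "grasp_force": force on a finger pad.
Only numpy, scipy, OpenCV 4.12 (cv2) and the standard library are available. Lean on these libraries where they do the work, as an engineer would, in place of code of your own. Each camera call takes 0.05 s, during which the arm holds its last target. There are 200 camera calls.

## Working session

There is one attempt and no reset: what is moved stays moved. The work goes in short steps, Python scripts to look and compute and a tool call to move; the robot and the scene stay as the last step left them, time stands still between calls to the robot, and variables do not carry over. Pictures are saved under pics/ and viewed, at most 10 in all, crops included, and the job is handed in when it is done.

Besides the shell and the picture viewer there is one more tool, called after "Request:" by a JSON object that holds its "method" and its "body", one argument or row to a line. drive_tool: Moves the arm, as the interface text tells. Its arguments: {"type":"object","properties":{"increments":{"type":"array","items":{"type":"array"}},"force":{"type":"number"}},"required":["increments"]}

```bash
mkdir -p pics; cat > h.py <<'E'
import numpy as np, cv2
from scipy.spatial.transform import Rotation as R
from workcell import bot, cams, job, outline_of, spot_point
def cam(name):
    s=bot.read_state(); c=cams.capture(name)
    if 'mount' in c:
        T=np.eye(4); T[:3,:3]=R.from_rotvec(s['ee_rot']).as_matrix(); T[:3,3]=s['position']
        M=T@np.array(c['mount']); c['E'],c['R']=M[:3,3],M[:3,:3]
    else:
        o=np.array(c['orientation']); c['E']=np.array(c['eye']); c['R']=o if o.shape==(3,3) else R.from_rotvec(o).as_matrix()
    return c
def ray(c,rc):
    d=c['R']@np.array([(rc[1]-c['cx'])/c['fx'],-(rc[0]-c['cy'])/c['fy'],-1.]); return c['E'],d/np.linalg.norm(d)
def atz(c,rc,z):
    e,d=ray(c,rc); return e+d*(z-e[2])/d[2]
def proj(c,p):
    q=c['R'].T@(np.array(p)-c['E']); return np.array([c['cy']+c['fy']*q[1]/q[2], c['cx']-c['fx']*q[0]/q[2]])
def tri(rays):
    A=np.zeros((3,3));b=np.zeros(3)
    for e,d in rays:
        P=np.eye(3)-np.outer(d,d);A+=P;b+=P@e
    x=np.linalg.solve(A,b); return x,[float(np.linalg.norm((np.eye(3)-np.outer(d,d))@(x-e))) for e,d in rays]
E
cat > a.py <<'E'
from h import *
np.set_printoptions(precision=4,suppress=True)
print(bot.read_state(), bot.pinch_z)
C={}
for n in ('side','top','wrist'):
    c=C[n]=cam(n); cv2.imwrite(f'pics/{n}0.png',c['pixels'][:,:,::-1])
    print(n,{k:v for k,v in c.items() if k not in('pixels',)})
    for t in ('spatula','stand','slot_mouth','rack','knob_mid','seat_hole','scoop','flask','reagent','tube_rack'):
        print(t,[(np.round(d['at'],1).tolist(),round(float(d['score']),2)) for d in spot_point(t,n)][:4], [(list(map(int,d['bbox'])),round(float(d['score']),2)) for d in outline_of(t,n)][:3] if t in('spatula','stand') else '')
E
python3 a.py
```

```text
{'time': 0.0, 'joint_positions': array([-1.0168,  0.5018, -0.4268,  1.5514,  0.2208,  1.1383, -0.2103]), 'qvel': array([-0.0002,  0.0007,  0.001 , -0.0024,  0.0014, -0.0006, -0.0012]), 'effort': array([ -0.0008, -56.9497,  -5.8167, -28.095 ,   0.0106,   0.0116,
        -0.    ]), 'position': array([0.1862, 0.622 , 0.2303]), 'ee_rot': array([-0.455 , -3.1081,  0.003 ]), 'wrist_force': array([ 0.1819, -0.9018, -0.1112]), 'moment': array([0.0307, 0.0037, 0.0662]), 'grasp_force': 0.0, 'finger_gap': 1.0004729211949} 0.0187
side {'fx': 468.78624202947054, 'fy': 468.78624202947054, 'cx': 306.3136880512254, 'cy': 243.65847582192288, 'eye': array([0.4613, 0.6925, 0.5018]), 'orientation': array([ 0.1555, -1.3909, -2.5927]), 'E': array([0.4613, 0.6925, 0.5018]), 'R': array([[-0.9755,  0.1214, -0.1836],
       [-0.2201, -0.5395,  0.8127],
       [-0.0004,  0.8332,  0.553 ]])}
spatula [([310.7, 337.8], 0.6)] [([354, 263, 387, 339], 0.86), ([327, 225, 353, 316], 0.63), ([211, 187, 255, 270], 0.29)]
stand [([358.8, 364.2], 0.83)] [([331, 317, 406, 382], 0.73)]
slot_mouth [([191.9, 356.1], 0.82)] 
r
[... 960 characters left out ...]
.68), ([260.5, 371.3], 0.54)] 
reagent [([153.0, 429.1], 0.92), ([278.4, 507.2], 0.52)] 
tube_rack [([195.8, 210.8], 0.75)] 
wrist {'fx': 407.49716973988353, 'fy': 407.49716973988353, 'cx': 325.1067040770957, 'cy': 235.44813161020897, 'mount': array([[-0.0001,  0.9627,  0.2706,  0.0681],
       [ 1.    ,  0.0004, -0.001 ,  0.0011],
       [-0.001 ,  0.2706, -0.9627, -0.1418],
       [ 0.    ,  0.    ,  0.    ,  1.    ]]), 'E': array([0.1214, 0.6433, 0.3731]), 'R': array([[ 0.2868, -0.9222, -0.2595],
       [ 0.958 ,  0.2764,  0.0767],
       [ 0.001 , -0.2706,  0.9627]])}
spatula [] []
stand [] []
slot_mouth [] 
rack [] 
knob_mid [] 
seat_hole [] 
scoop [] 
flask [] 
reagent [] 
tube_rack []
```

View pics/side0.png

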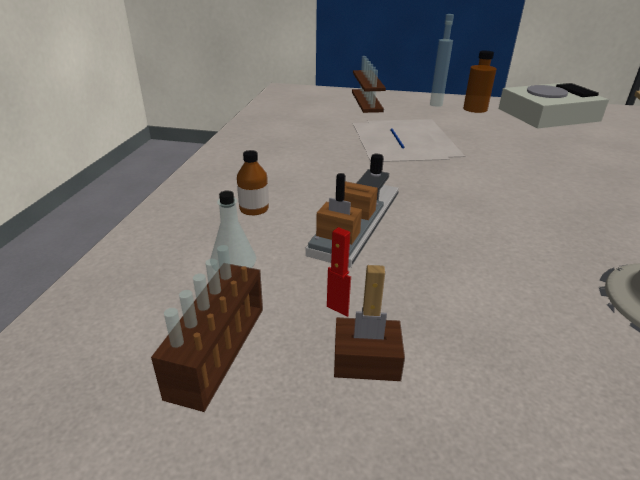

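View pics/top0.png

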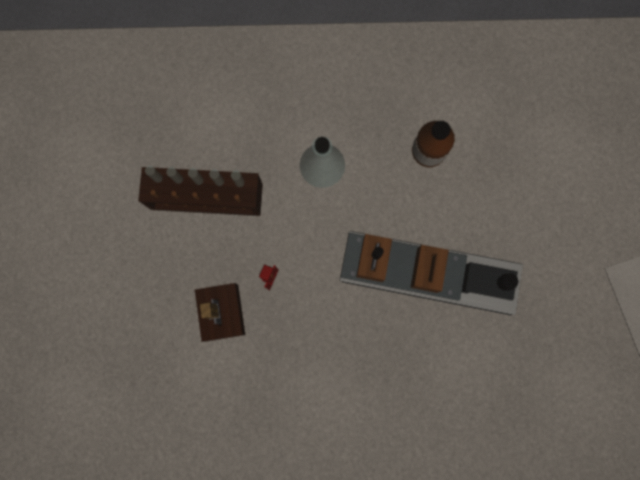

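Candidates for the spatula: the wooden-handled one in the stand (side ≈ row 290, col 374; top ≈ 311, 207), the red look-alike (side ≈ 270, 340; top ≈ 275, 268), and the scoop in the rack (side ≈ 190, 340; top ≈ 255, 376). I choose the wooden-handled one in the stand.

```bash
cat > b.py <<'E'
from h import *
np.set_printoptions(precision=4,suppress=True)
ct=cam('top'); cs=cam('side')
im=ct['pixels'][:,:,::-1]; sm=cs['pixels'][:,:,::-1]
def rect(name,c,n,z,i=0):
    m=outline_of(name,n)[i]['pixels'].astype(np.uint8)
    k=max(cv2.findContours(m,cv2.RETR_EXTERNAL,cv2.CHAIN_APPROX_NONE)[0],key=cv2.contourArea)[:,0]
    P=np.array([atz(c,(v,u),z)[:2] for u,v in k],np.float32)
    return cv2.minAreaRect(P)
print('stand',rect('stand',ct,'top',.03)); print('rack',rect('rack',ct,'top',.025))
for n in('slot_mouth','knob_mid','seat_hole','stand','rack'):
    a=spot_point(n,'top');b=spot_point(n,'side')
    if a and b: print(n,tri([ray(ct,a[0]['at']),ray(cs,b[0]['at'])]))
z={'slot_mouth':.082,'knob_mid':.085,'seat_hole':.02,'rack':0}
for n in z:
    for d in spot_point(n,'top')[:1]: print(n,'top@z',atz(ct,d['at'],z[n]))
    for d in spot_point(n,'side')[:1]: print(n,'side@z',atz(cs,d['at'],z[n]))
# handle colour
for c,nm,box in((ct,'top',(280,190,345,250)),(cs,'side',(250,340,330,400))):
    h=cv2.cvtColor(c['pixels'],cv2.COLOR_RGB2HSV); r0,c0,r1,c1=box; 
    print(nm,'handle px', [h[300 if nm=='side' else 310, 374 if nm=='side' else 206]])
A=cv2.resize(im[270:350,185:285],(800,640),interpolation=cv2.INTER_CUBIC)[:600]
B=cv2.resize(sm[220:385,315:415],(400,660),interpolation=cv2.INTER_CUBIC)[:600]
cv2.imwrite('pics/crop1.png',np.hstack([cv2.resize(A,(400,300)),np.zeros((300,10,3),np.uint8),cv2.resize(B,(390,300))]))
A=cv2.resize(A,(480,360));B=cv2.resize(sm[220:385,315:415],(300,495))
o=np.zeros((500,790,3),np.uint8);o[:360,:480]=A;o[:495,490:]=B;cv2.imwrite('pics/crop1.png',cv2.convertScaleAbs(o,alpha=1.6))
E
python3 b.py
```

```text
stand ((0.48000165820121765, 0.2245132327079773), (0.09265150874853134, 0.07943467795848846), 8.129995346069336)
rack ((0.5424185395240784, -0.14236876368522644), (0.30802926421165466, 0.09377295523881912), 78.08995056152344)
slot_mouth (array([ 0.5516, -0.141 ,  0.074 ]), [0.0007522833040974455, 0.0007522833040973424])
knob_mid (array([ 0.5241, -0.26  ,  0.0824]), [0.002926235801409863, 0.0029262358014099364])
seat_hole (array([ 0.5214, -0.2552,  0.019 ]), [0.0010951437366538649, 0.0010951437366537489])
stand (array([0.4849, 0.2241, 0.0047]), [0.0007840344933909666, 0.0007840344933909711])
slot_mouth top@z [ 0.55   -0.1397  0.082 ]
slot_mouth side@z [ 0.5507 -0.1256  0.082 ]
knob_mid top@z [ 0.5269 -0.2592  0.085 ]
knob_mid side@z [ 0.5208 -0.2537  0.085 ]
seat_hole top@z [ 0.5224 -0.2549  0.02  ]
seat_hole side@z [ 0.5201 -0.2532  0.02  ]
rack side@z [ 0.5448 -0.1269  0.    ]
top handle px [array([ 17, 126,  89], dtype=uint8)]
side handle px [array([ 18, 129,  85], dtype=uint8)]
```

View pics/crop1.png

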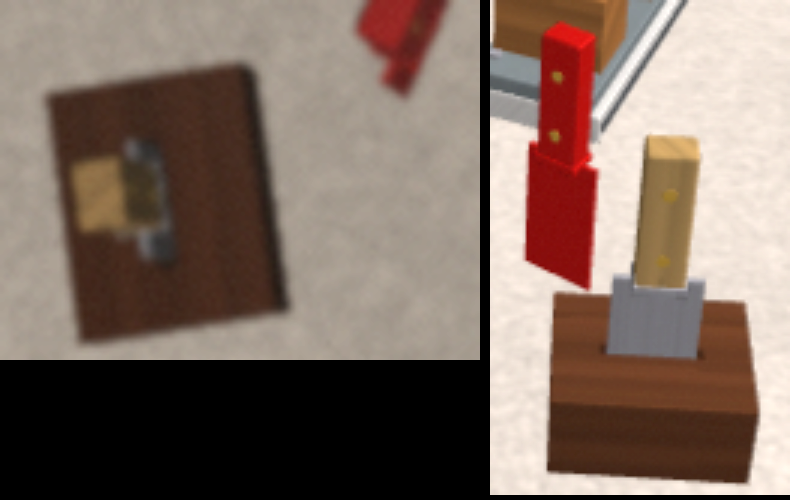

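The crop confirms it: the wooden-handled steel spatula stands upright in the dark block, with the handle top at top-view (310.6, 205.4). The red one is separate, to its right.

```bash
cat >> h.py <<'E'
def go(p,ydir=None):
    "tool-frame shift to world TCP p, and turn (deg about tool z) to bring tool y to heading ydir (deg)"
    s=bot.read_state(); r=R.from_rotvec(s['ee_rot']).as_matrix(); d=r.T@(np.array(p)-s['position'])
    h=np.degrees(np.arctan2(r[1,1],r[0,1])); t=None if ydir is None else -((ydir-h+90)%180-90)
    return np.round(d,4), 'heading',round(h,2),'turn',t, 'tilt z',np.round(r[:,2],4)
E
python3 - <<'E'
from h import *
ct=cam('top');cs=cam('side')
p=atz(ct,(310.6,205.4),.16); q=atz(cs,(267,374.5),.16); print('handle top',p,q)
for d in spot_point('spatula','top'): print(d['at'],atz(ct,d['at'],.01))
print('red',tri([ray(ct,(272,267)),ray(cs,(230,341))]))
p=(p+q)/2; print(go([p[0],p[1],.30],98))
E
```

```text
handle top [0.47798687 0.22443703 0.16      ] [0.48184633 0.22224563 0.16      ]
[278.3, 270.7] [0.53808624 0.13745353 0.01      ]
[312.3, 220.9] [0.4796025  0.22536127 0.01      ]
[196.0, 210.9] [0.68890887 0.24525482 0.01      ]
red (array([0.53696113, 0.13140457, 0.15058349]), [0.0007358022311893472, 0.0007358022311892219])
(array([-0.3958, -0.2985, -0.0687]), 'heading', np.float64(73.34), 'turn', np.float64(-24.658618476701193), 'tilt z', array([ 0.e+00,  1.e-04, -1.e+00]))
```

Request:
{"method": "drive_tool", "body": {
  "increments": [
    [0.0854, [-0.02, -0.015, -0.035], 0],
    [0.07, [-0.042, -0.032, -0.034], 0],
    [0.06, [-0.042, -0.032, 0], 0],
    [0.06, [-0.042, -0.032, 0], 0],
    [0.06, [-0.042, -0.032, 0], 0],
    [0.06, [-0.042, -0.032, 0], 0],
    [0.06, [-0.042, -0.032, 0], 0],
    [0.06, [-0.042, -0.032, 0], 0],
    [0.06, [-0.042, -0.032, 0], 0],
    [0.06, [-0.042, -0.028, 0], 0]
  ],
  "force": 40
}}

```text
time: 4.45
position: [0.4826, 0.2208, 0.3005]
ee_rot: [0.455, 3.108, 0.0]
wrist_force: [0.3, 0.6, -0.6]
finger_gap: 0.704
grasp_force: 0.0
```

Request:
{"method": "drive_tool", "body": {
  "increments": [
    [0.06, [0, 0, 0], -8.2],
    [0.06, [0, 0, 0], -8.2],
    [0.06, [0, 0, 0], -8.2],
    [0.06, [0, 0, 0], 0]
  ]
}}

```text
time: 4.95
position: [0.4818, 0.2224, 0.3002]
ee_rot: [-0.216, 3.134, 0.0]
wrist_force: [-0.1, -0.4, 0.2]
finger_gap: 0.701
grasp_force: 0.0
```

```bash
python3 - <<'E'
from h import *
np.set_printoptions(precision=4,suppress=True)
print(bot.read_state()['position'],bot.read_state()['time'])
c=cam('wrist')
for n in('spatula','stand'):
    for d in spot_point(n,'wrist'): print(n,d['at'],d['score'],atz(c,d['at'],.01 if n=='spatula' else 0))
m=outline_of('stand','wrist')
print('proj spatula top/base',proj(c,[.48,.2233,.16]),proj(c,[.48,.2233,.045]))
print(go([.48,.2233,.30],98))
cv2.imwrite('pics/w1.png',c['pixels'][:,:,::-1])
E
```

```text
[0.4818 0.2224 0.3002] 4.95
spatula [222.3, 237.8] 0.82 [0.5334 0.1345 0.01  ]
stand [182.0, 326.0] 0.93 [0.478  0.2241 0.    ]
proj spatula top/base [217.2773 325.2485] [190.5383 325.0983]
(array([0.0016, 0.0011, 0.0002]), 'heading', np.float64(97.83), 'turn', np.float64(-0.17367433355002504), 'tilt z', array([ 0.0001,  0.    , -1.    ]))
```

View pics/w1.png

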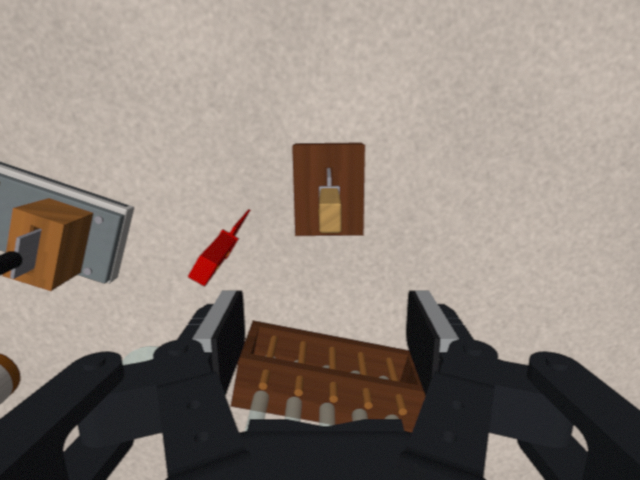

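The wrist view shows the spatula square to the tool: handle top at about (218.5, 330), blade at column 329.5. The red one is away at (245, 220). Next I work out the descent.

```bash
python3 - <<'E'
from h import *
np.set_printoptions(precision=4,suppress=True)
c=cam('wrist')
h=cv2.cvtColor(c['pixels'],cv2.COLOR_RGB2HSV)
m=((h[...,0]>14)&(h[...,0]<24)&(h[...,1]>90)&(h[...,2]>110)).astype(np.uint8); m[:195]=0; m[240:]=0; m[:,:300]=0;m[:,360:]=0
ys,xs=np.nonzero(m); print('light px',ys.min(),ys.max(),xs.min(),xs.max(),xs.mean(),ys.mean())
for rc in((218.5,330),(ys.mean(),xs.mean())): p=atz(c,rc,.16); print(p,go([p[0],p[1],.116],98))
print('blade edge',atz(c,(168,329.5),.08))
E
```

```text
light px 195 232 319 340 329.43688118811883 213.65841584158414
[0.4804 0.2268 0.16  ] (array([0.0007, 0.0045, 0.1842]), 'heading', np.float64(97.86), 'turn', np.float64(-0.14080570827694316), 'tilt z', array([ 0.0001, -0.    , -1.    ]))
[0.477  0.2259 0.16  ] (array([0.0043, 0.0041, 0.1842]), 'heading', np.float64(97.86), 'turn', np.float64(-0.14080570827694316), 'tilt z', array([ 0.0001, -0.    , -1.    ]))
blade edge [0.4538 0.2236 0.08  ]
```

Request:
{"method": "drive_tool", "body": {
  "increments": [
    [0.06, [0.001, 0.004, 0.03], -0.1],
    [0.06, [0, 0, 0.05], 0],
    [0.06, [0, 0, 0.05], 0],
    [0.06, [0, 0, 0.03], 0],
    [0.055, [0, 0, 0.024], 0],
    [0.04, [0, 0, 0], 0],
    [0.03, [0, 0, 0], 0],
    [0.022, [0, 0, 0], 0],
    [0.0, [0, 0, 0], 0],
    [0.0, [0, 0, 0], 0]
  ],
  "force": 40
}}

```text
time: 6.45
position: [0.4812, 0.2264, 0.1175]
ee_rot: [-0.22, 3.132, 0.001]
wrist_force: [-0.6, -1.1, 6.0]
finger_gap: 0.178
grasp_force: 40.4
```

Request:
{"method": "drive_tool", "body": {
  "increments": [
    [0.0, [0, 0, 0], 0],
    [0.0, [0, 0, 0], 0],
    [0.0, [0, 0, 0], 0]
  ]
}}

```text
time: 6.82
position: [0.4813, 0.2264, 0.1175]
ee_rot: [-0.22, 3.132, 0.001]
wrist_force: [-0.1, -1.0, 6.5]
finger_gap: 0.185
grasp_force: 40.4
```

Request:
{"method": "drive_tool", "body": {
  "increments": [
    [0.0, [0, 0, -0.01], 0],
    [0.0, [0, 0, -0.03], 0],
    [0.0, [0, 0, -0.05], 0],
    [0.0, [0, 0, -0.05], 0],
    [0.0, [0, 0, -0.04], 0],
    [0.0, [0, 0, -0.02], 0],
    [0.0, [0, 0, 0], 0]
  ],
  "force": 60
}}

```text
time: 7.7
position: [0.4809, 0.2268, 0.3182]
ee_rot: [-0.22, 3.13, 0.002]
wrist_force: [-0.3, 0.5, -1.5]
finger_gap: 0.176
grasp_force: 58.6
```

```bash
python3 - <<'E'
from h import *
np.set_printoptions(precision=4,suppress=True)
print(bot.read_state()['position']); print(go([.5505,-.139,.317],78))
cs=cam('side'); cw=cam('wrist'); p=bot.read_state()['position']
cv2.imwrite('pics/c2.png',np.hstack([cs['pixels'][130:430,220:500,::-1],cw['pixels'][:300,150:550,::-1]]))
print('expected tip px', proj(cs,[p[0],p[1],p[2]-.107]),'wrist',proj(cw,[p[0],p[1],p[2]-.107]))
for n in('side','wrist'): print(n,[(d['at'],d['score']) for d in spot_point('spatula',n)])
E
```

```text
[0.4809 0.2268 0.3182]
(array([-0.0177, -0.3719,  0.0008]), 'heading', np.float64(98.05), 'turn', np.float64(20.04815092828703), 'tilt z', array([ 0.0036,  0.0017, -1.    ]))
expected tip px [235.5182 379.4166] wrist [230.3602 323.0616]
side [([235.9, 378.0], 0.96), ([310.8, 334.6], 0.72)]
wrist [([222.1, 235.8], 0.79), ([227.7, 324.4], 0.63)]
```

View pics/c2.png

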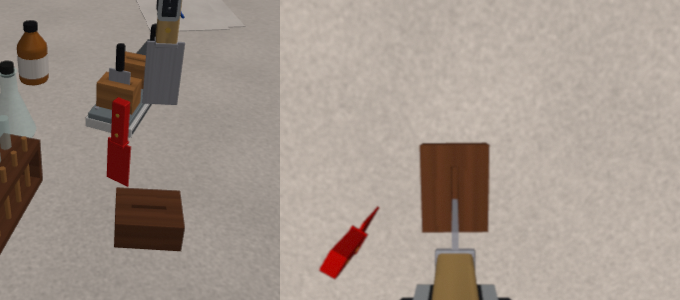

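The side view shows the spatula hanging straight in the gripper, with its tip at (236, 378) as predicted. The stand is empty and the red one is untouched. Now over to the rack.

Request:
{"method": "drive_tool", "body": {
  "increments": [
    [0.0, [-0.001, -0.02, 0], 0],
    [0.0, [-0.002, -0.044, 0], 0],
    [0.0, [-0.002, -0.044, 0], 0],
    [0.0, [-0.002, -0.044, 0], 0],
    [0.0, [-0.002, -0.044, 0], 0],
    [0.0, [-0.002, -0.044, 0], 0],
    [0.0, [-0.002, -0.044, 0], 0],
    [0.0, [-0.002, -0.044, 0], 0],
    [0.0, [-0.002, -0.044, 0], 0]
  ]
}}

```text
time: 9.02
position: [0.5486, -0.1409, 0.3146]
ee_rot: [0.22, -3.131, -0.001]
wrist_force: [-0.1, -0.1, -0.1]
finger_gap: 0.182
grasp_force: 58.7
```

Request:
{"method": "drive_tool", "body": {
  "increments": [
    [0.0, [0, 0, 0], 10],
    [0.0, [0, 0, 0], 10],
    [0.0, [0, 0, 0], 0],
    [0.0, [0, 0, 0], 0]
  ]
}}

```text
time: 9.52
position: [0.5488, -0.1395, 0.3153]
ee_rot: [-0.321, -3.124, -0.0]
wrist_force: [-0.2, 0.9, -0.7]
finger_gap: 0.18
grasp_force: 58.7
```

```bash
python3 - <<'E'
from h import *
np.set_printoptions(precision=4,suppress=True)
print(go([.5505,-.139,.317],78))
c=cam('wrist'); ct=cam('top'); cs=cam('side')
for n,z in(('slot_mouth',.082),('knob_mid',.085),('seat_hole',.02),('scoop',.042)):
    for k,cc in(('wrist',c),('top',ct),('side',cs)):
        for d in spot_point(n,k)[:1]: print(n,k,d['at'],round(d['score'],2),atz(cc,d['at'],z))
im=c['pixels'][:,:,::-1]; cv2.imwrite('pics/w3.png',im)
E
```

```text
(array([-0.0016,  0.0008, -0.0017]), 'heading', np.float64(78.26), 'turn', np.float64(0.2586114132166557), 'tilt z', array([-0.0015,  0.0003, -1.    ]))
slot_mouth wrist [194.6, 332.5] 0.91 [ 0.5482 -0.1309  0.082 ]
slot_mouth top [267.3, 431.8] 0.83 [ 0.5461 -0.1354  0.082 ]
slot_mouth side [189.2, 357.8] 0.95 [ 0.5447 -0.1352  0.082 ]
knob_mid wrist [194.5, 195.5] 0.57 [ 0.5218 -0.2545  0.085 ]
knob_mid top [278.1, 504.9] 0.51 [ 0.5261 -0.2537  0.085 ]
knob_mid side [164.6, 377.4] 0.53 [ 0.5181 -0.2543  0.085 ]
seat_hole top [284.1, 495.9] 0.59 [ 0.521  -0.2564  0.02  ]
seat_hole side [190.7, 373.9] 0.97 [ 0.5209 -0.2581  0.02  ]
scoop wrist [187.3, 421.2] 0.74 [ 0.5663 -0.0411  0.042 ]
scoop top [259.9, 371.1] 0.45 [ 0.5644 -0.0386  0.042 ]
```

View pics/w3.png

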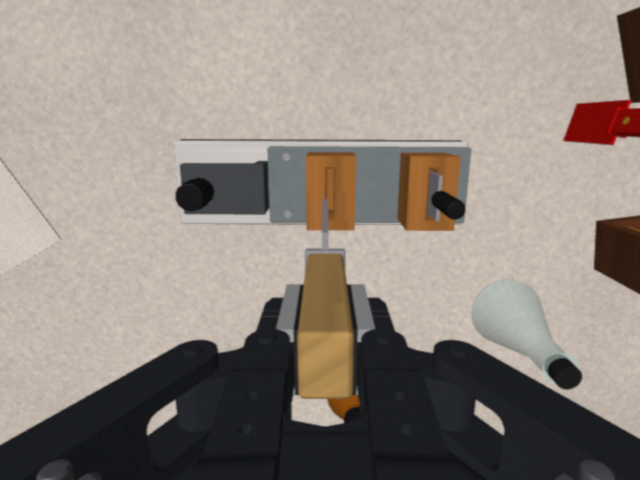

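The wrist view shows the rack square to the tool, with the slot at about (193, 331) and the blade column at 325. So the slot lies about 7 mm toward tool +y. I lower close to the mouth and look again.

Request:
{"method": "drive_tool", "body": {
  "increments": [
    [0.0, [0.003, 0.007, 0.02], 0],
    [0.0, [0, 0, 0.04], 0],
    [0.0, [0, 0, 0.03], 0],
    [0.0, [0, 0, 0.018], 0],
    [0.0, [0, 0, 0], 0],
    [0.0, [0, 0, 0], 0]
  ]
}}

```text
time: 11.02
position: [0.5486, -0.1325, 0.2093]
ee_rot: [0.327, 3.123, -0.0]
wrist_force: [0.1, 0.3, -0.4]
finger_gap: 0.179
grasp_force: 58.8
```

```bash
python3 - <<'E'
from h import *
np.set_printoptions(precision=4,suppress=True)
s=bot.read_state(); p=s['position']; r=R.from_rotvec(s['ee_rot']).as_matrix()
c=cam('wrist'); cs=cam('side'); print(p)
tip=p+r[:,2]*.107
print('tip expected wrist',proj(c,tip),'side',proj(cs,tip),'edges',proj(c,tip+r[:,0]*.02),proj(c,tip-r[:,0]*.02))
for n in('slot_mouth','spatula'):
    for k,cc in(('wrist',c),('side',cs)): print(n,k,[(np.round(d['at'],1),round(d['score'],2),atz(cc,d['at'],.082 if n[1]=='l' else tip[2])) for d in spot_point(n,k)])
for q in [[.5482,-.1309,.082]]: print('slot',proj(c,q),proj(cs,q))
a=cv2.resize(c['pixels'][90:290,225:425,::-1],(400,400),interpolation=cv2.INTER_CUBIC)
b=cv2.resize(cs['pixels'][120:240,300:420,::-1],(400,400),interpolation=cv2.INTER_CUBIC)
cv2.imwrite('pics/c4.png',np.hstack([a,b]))
E
```

```text
[ 0.5486 -0.1325  0.2093]
tip expected wrist [232.423  323.0609] side [180.182 356.157] edges [201.2831 323.0144] [262.2823 323.1054]
slot_mouth wrist []
slot_mouth side [(array([189.5, 355.5]), 0.79, array([ 0.5489, -0.133 ,  0.082 ])), (array([226.9, 354. ]), 0.31, array([0.5325, 0.007 , 0.082 ]))]
spatula wrist [(array([226.8, 324.6]), 0.91, array([ 0.5454, -0.1308,  0.1023])), (array([120.9, 633.4]), 0.75, array([0.5201, 0.0601, 0.1023]))]
spatula side [(array([309.4, 335.9]), 0.72, array([0.524 , 0.2446, 0.1023])), (array([178.6, 358.4]), 0.64, array([ 0.5454, -0.1405,  0.1023]))]
slot [223.2243 325.3854] [190.0096 355.7215]
```

View pics/c4.png

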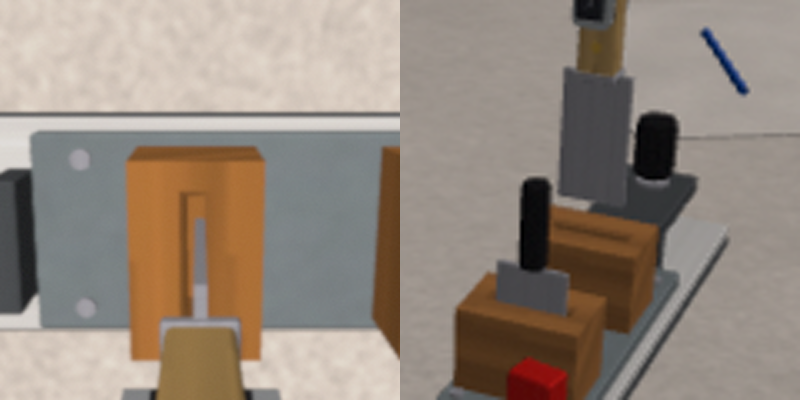

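```bash
python3 - <<'E'
from h import *
np.set_printoptions(precision=4,suppress=True,linewidth=200)
s=bot.read_state(); p=s['position']; r=R.from_rotvec(s['ee_rot']).as_matrix()
c=cam('wrist'); g=cv2.cvtColor(c['pixels'],cv2.COLOR_RGB2GRAY)
T=lambda rc,z:(r.T@(atz(c,rc,z)-p))
for rows in((189,196),(206,214),(220,228)): print(rows,'cols 284..362',g[rows[0]:rows[1],284:362].mean(0).astype(int))
print('col 318-321 rows 160..200',g[160:200,318:322].mean(1).astype(int)); print('row 255..285 c300',g[255:285,296:304].mean(1).astype(int))
for rc in((186,322.5),(170,323),(270,323),(220,291),(220,356)): print(rc,T(rc,.082))
print('blade edge',T((199,325),.1023))
print(go([p[0],p[1],.2],78))
E
```

```text
(189, 196) cols 284..362 [129 129 129 129 128 127 127 127 128 128 128 128 128 127 128 128 129 129 129 129 129 127 127 125 125 125 124 123 123 120 109  92  85  80  91 110 115 116 116 117 116 116 113 106 102 105 106 107 109
 110 111 111 113 115 118 121 123 124 124 124 123 124 123 123 122 122 122 122 122 122 123 122 123 128 130 130 131 130]
(206, 214) cols 284..362 [126 126 126 127 126 126 126 127 127 127 127 127 127 126 126 127 128 128 129 130 129 128 127 126 125 124 124 124 123 120 108  92  84  80  92 111 117 118 119 119 119 119 118 113 107 107 106 108 110
 110 112 113 114 116 119 121 123 124 124 123 123 123 123 123 123 123 123 123 123 123 123 123 126 128 129 131 130 130]
(220, 228) cols 284..362 [127 128 128 127 125 122 118 119 120 123 125 126 126 126 126 126 127 128 129 130 130 129 128 126 126 125 124 124 124 121 111  95  86  82  94 112 117 119 120 121 121 121 121 119 114 109 108 109 110
 112 112 113 114 114 113 113 112 115 117 118 120 122 122 123 123 123 123 124 123 123 122 123 126 128 129 130 129 129]
col 318-321 rows 160..200 [129 128 127 122 101  90  88  86  89  92  96 102 113 117 117 117 117 117 117 117 117 117 118 117 117 117 111  97  94 101 108 109 109 110 110 109 110 110 110 109]
row 255..285 c300 [126 126 126 125 126 126 125 126 126 126 125 125 125 125 126 132 157 190 201 202 203 202 201 201 201 203 204 204 191 145]
(186, 322.5) [ 0.0264 -0.0004  0.1268]
(170, 323) [ 0.037  -0.0001  0.1268]
(270, 323) [-0.0328 -0.0002  0.1269]
(220, 291) [ 0.0033 -0.0218  0.1269]
(220, 356) [0.0033 0.0222 0.1269]
blade edge [0.0215 0.0012 0.1065]
(array([-0.0002,  0.    ,  0.0087]), 'heading', np.float64(78.04), 'turn', np.float64(0.04021178030052397), 'tilt z', array([ 0.0009, -0.0002, -1.    ]))
```

Slot centre is at about tool (+1.7, −0.3) mm and the blade at (+1.5, +1.2) mm. I shift y by −1.5 mm and insert gently.

Request:
{"method": "drive_tool", "body": {
  "increments": [
    [0.0, [0, -0.0015, 0], 0],
    [0.0, [0, 0, 0.008], 0],
    [0.0, [0, 0, 0.008], 0],
    [0.0, [0, 0, 0.008], 0],
    [0.0, [0, 0, 0.008], 0],
    [0.0, [0, 0, 0], 0]
  ]
}}

```text
time: 12.12
position: [0.5466, -0.1336, 0.1751]
ee_rot: [-0.327, -3.123, -0.0]
wrist_force: [-0.2, -0.3, -1.0]
finger_gap: 0.18
grasp_force: 58.8
```

Request:
{"method": "drive_tool", "body": {
  "increments": [
    [0.0, [0, 0, 0.008], 0],
    [0.0, [0, 0, 0.008], 0],
    [0.0, [0, 0, 0.006], 0],
    [0.0, [0, 0, 0.003], 0],
    [0.0, [0, 0, 0], 0]
  ]
}}

```text
time: 12.75
position: [0.5471, -0.1337, 0.1508]
ee_rot: [-0.327, -3.124, -0.0]
wrist_force: [0.0, -0.7, -0.5]
finger_gap: 0.179
grasp_force: 58.8
```

Request:
{"method": "drive_tool", "body": {
  "increments": [
    [0.0, [0, 0, 0.001], 0],
    [0.0, [0, 0, 0.001], 0],
    [0.0, [0, 0, 0.001], 0],
    [0.0, [0, 0, 0], 0]
  ]
}}

```text
time: 13.25
position: [0.5478, -0.1339, 0.1495]
ee_rot: [0.327, 3.123, -0.0]
wrist_force: [-2.5, 0.9, 7.5]
finger_gap: 0.18
grasp_force: 60.2
```

Bottomed (7.5 N upward). Now I release it and back off.

Request:
{"method": "drive_tool", "body": {
  "increments": [
    [0.02, [0, 0, 0], 0],
    [0.03, [0, 0, 0], 0],
    [0.04, [0, 0, 0], 0],
    [0.045, [0, 0, 0], 0],
    [0.045, [0, 0, -0.02], 0],
    [0.045, [0, 0, -0.04], 0],
    [0.045, [0, 0, -0.05], 0],
    [0.045, [0, 0, -0.02], 0],
    [0.045, [0, 0, 0], 0]
  ]
}}

```text
time: 14.38
position: [0.5484, -0.134, 0.2799]
ee_rot: [0.327, 3.121, -0.0]
wrist_force: [0.1, -0.0, -0.6]
finger_gap: 0.529
grasp_force: 0.0
```

```bash
python3 - <<'E'
from h import *
np.set_printoptions(precision=4,suppress=True)
s=bot.read_state(); p=s['position']; r=R.from_rotvec(s['ee_rot']).as_matrix(); print(p)
c=cam('wrist'); cs=cam('side'); ct=cam('top')
q=[.5478,-.1339,0]
print('home top: side',proj(cs,[q[0],q[1],.192]),'at tip',proj(cs,[q[0],q[1],.082]))
for n in('knob_mid','spatula'):
    for k,cc in(('wrist',c),('side',cs),('top',ct)): print(n,k,[(np.round(d['at'],1),round(d['score'],2),atz(cc,d['at'],.085 if n[0]=='k' else .042)) for d in spot_point(n,k)])
print(go([.521,-.255,.25],78))
a=cv2.resize(cs['pixels'][120:270,290:420,::-1],(390,450),interpolation=cv2.INTER_CUBIC)
b=cv2.resize(c['pixels'][60:360,100:373,::-1],(410,450),interpolation=cv2.INTER_CUBIC)
cv2.imwrite('pics/c5.png',np.hstack([a,b]))
E
```

```text
[ 0.5484 -0.134   0.2799]
home top: side [135.4716 359.6337] at tip [189.3472 356.13  ]
knob_mid wrist [(array([198.2, 176.9]), 0.82, array([ 0.5182, -0.2529,  0.085 ]))]
knob_mid side [(array([165.2, 378.9]), 0.78, array([ 0.5146, -0.2519,  0.085 ]))]
knob_mid top []
spatula wrist [(array([121.3, 583.9]), 0.92, array([0.5317, 0.1084, 0.042 ])), (array([190.6, 322.2]), 0.89, array([ 0.5443, -0.1344,  0.042 ]))]
spatula side [(array([309.5, 337.8]), 0.68, array([0.5307, 0.1766, 0.042 ]))]
spatula top [(array([273.4, 427.7]), 0.87, array([ 0.5396, -0.1349,  0.042 ])), (array([276.2, 269.3]), 0.53, array([0.5391, 0.1372, 0.042 ]))]
(array([ 0.0002, -0.1241,  0.0273]), 'heading', np.float64(78.04), 'turn', np.float64(0.04065128858056255), 'tilt z', array([-0.0014,  0.0003, -1.    ]))
```

View pics/c5.png

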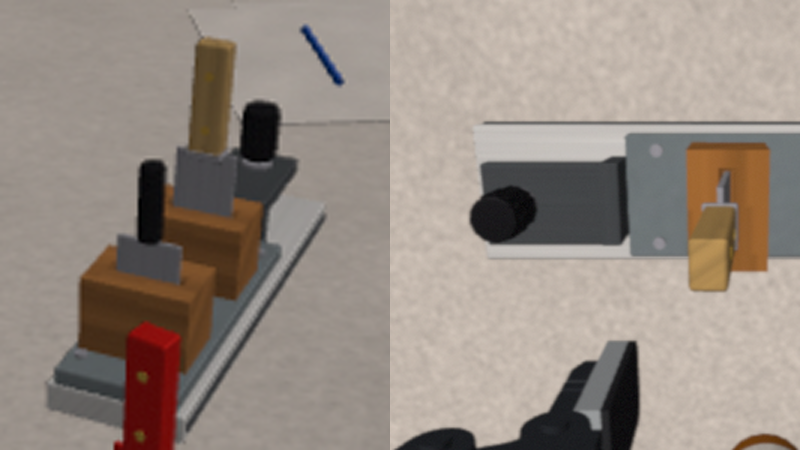

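The side view shows the spatula home, with its top at row 135 as predicted. The scoop is undisturbed. Now to the knob.

Request:
{"method": "drive_tool", "body": {
  "increments": [
    [0.06, [0, -0.02, 0], 0],
    [0.06, [0, -0.04, 0], 0],
    [0.06, [0, -0.04, 0], 0],
    [0.06, [0.001, -0.024, 0], 0],
    [0.06, [0, 0, 0.04], 0],
    [0.06, [0, 0, 0.03], 0],
    [0.06, [0, 0, 0], 0],
    [0.06, [0, 0, 0], 0]
  ]
}}

```text
time: 15.82
position: [0.5213, -0.2551, 0.2091]
ee_rot: [0.327, 3.123, -0.001]
wrist_force: [0.2, 0.1, 0.1]
finger_gap: 0.704
grasp_force: 0.0
```

```bash
python3 - <<'E'
from h import *
np.set_printoptions(precision=4,suppress=True)
s=bot.read_state(); p=s['position']; r=R.from_rotvec(s['ee_rot']).as_matrix(); print(p,s['time'])
c=cam('wrist')
for d in spot_point('knob_mid','wrist'): print(d['at'],d['score'],r.T@(atz(c,d['at'],.085)-p))
m=((c['pixels'].max(2)<38).astype(np.uint8)); m[:150]=0; m[330:]=0; m[:,:270]=0; m[:,390:]=0
n,l,st,ce=cv2.connectedComponentsWithStats(m); i=1+st[1:,4].argmax(); print(st[i],ce[i])
x,y,w,h,_=st[i]; print('sides->tool', r.T@(atz(c,(y+h-8,x+w/2-.5),.104)-p))
cv2.imwrite('pics/w6.png',c['pixels'][100:400,170:490,::-1])
E
```

```text
[ 0.5213 -0.2551  0.2091] 15.825
[222.0, 323.0] 0.59 [ 0.0026 -0.0001  0.1241]
[ 303  202   42   48 1540] [323.2825 225.9701]
sides->tool [-0.0058  0.0003  0.1051]
```

View pics/w6.png

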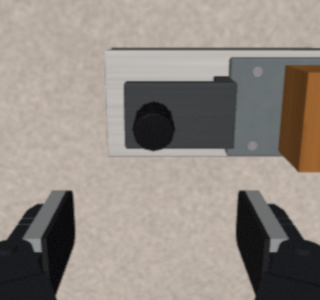

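The knob is centred laterally (column 323) and about 2 mm toward tool +x. I descend and grip.

Request:
{"method": "drive_tool", "body": {
  "increments": [
    [0.06, [0.002, 0, 0.03], 0],
    [0.06, [0, 0, 0.045], 0],
    [0.06, [0, 0, 0.035], 0],
    [0.06, [0, 0, 0.02], 0],
    [0.06, [0, 0, 0.01], 0],
    [0.045, [0, 0, 0], 0],
    [0.03, [0, 0, 0], 0],
    [0.02, [0, 0, 0], 0],
    [0.0, [0, 0, 0], 0],
    [0.0, [0, 0, 0], 0]
  ],
  "force": 90
}}

```text
time: 17.18
position: [0.5195, -0.256, 0.0699]
ee_rot: [0.328, 3.122, -0.003]
wrist_force: [-1.3, -2.1, 6.1]
finger_gap: 0.279
grasp_force: 88.0
```

Request:
{"method": "drive_tool", "body": {
  "increments": [
    [0.0, [0, 0, 0], 0],
    [0.0, [0, 0, 0], 0],
    [0.0, [0, 0, 0], 0],
    [0.0, [0, 0, 0], 0]
  ]
}}

```text
time: 17.68
position: [0.5195, -0.256, 0.0699]
ee_rot: [0.328, 3.122, -0.003]
wrist_force: [-2.7, -2.0, 5.2]
finger_gap: 0.282
grasp_force: 88.0
```

Request:
{"method": "drive_tool", "body": {
  "increments": [
    [0.0, [0, 0, -0.004], 0],
    [0.0, [0, 0, -0.004], 0],
    [0.0, [0, 0, -0.004], 0],
    [0.0, [0, 0, -0.004], 0],
    [0.0, [0, 0, 0], 0],
    [0.0, [0, 0, 0], 0]
  ]
}}

```text
time: 18.42
position: [0.5194, -0.256, 0.0838]
ee_rot: [0.328, 3.122, -0.003]
wrist_force: [4.3, -6.4, -10.8]
finger_gap: 0.275
grasp_force: 88.8
```

Request:
{"method": "drive_tool", "body": {
  "increments": [
    [0.0, [0, 0, -0.002], 0],
    [0.0, [0, 0, -0.001], 0],
    [0.0, [0, 0, -0.001], 0],
    [0.0, [0, 0, 0], 0],
    [0.0, [0, 0, 0], 0]
  ]
}}

```text
time: 19.05
position: [0.5194, -0.256, 0.0875]
ee_rot: [0.328, 3.122, -0.003]
wrist_force: [4.4, -6.0, -11.9]
finger_gap: 0.277
grasp_force: 88.8
```

Request:
{"method": "drive_tool", "body": {
  "increments": [
    [0.0, [0, 0, -0.001], 0],
    [0.0, [0, 0, -0.001], 0],
    [0.0, [0, 0, 0], 0],
    [0.0, [0, 0, 0], 0]
  ]
}}

```text
time: 19.55
position: [0.5193, -0.2559, 0.0881]
ee_rot: [0.328, 3.123, -0.003]
wrist_force: [9.1, -8.3, -22.1]
finger_gap: 0.281
grasp_force: 89.7
```

At the stop: 18.2 mm of lift and the force has jumped. One last check before hand-in.

```bash
python3 - <<'E'
from h import *
c=cam('side'); w=cam('wrist'); s=bot.read_state(); print(s['position'],s['wrist_force'],s['grasp_force'])
a=cv2.resize(c['pixels'][100:270,290:450,::-1],(400,425),interpolation=cv2.INTER_CUBIC)
b=cv2.resize(w['pixels'][100:425,170:476,::-1],(400,425))
cv2.imwrite('pics/f.png',np.hstack([a,b]))
E
```

```text
[ 0.51936989 -0.25592855  0.08814894] [  9.28486118  -7.83778873 -23.19122029] 89.65062975883484
```

View pics/f.png

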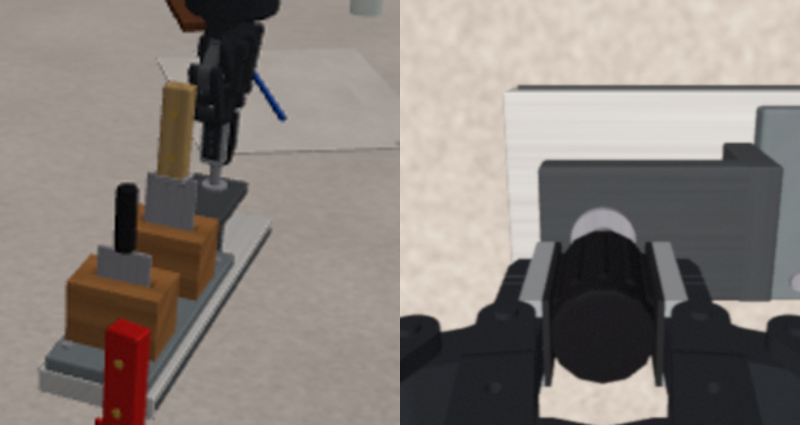

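The picture shows the knob held up between the pads with the steel stem exposed, around (185, 212) in the crop. The spatula is home and the scoop is in place. Handing in.

```bash
python3 -c "
from h import *
print(job.close_job())"
```

```text
the job is handed in; nothing more can be done
None
```

The spatula is fully home in the empty slot and released, and the plunger knob is held up at its stop (18 mm lift); the scoop, glassware and red look-alike were left alone, and the job was handed in at about 20 s (its result was not reported back).

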